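# Switch on the twin hot plate and click the coffee pot's thermostat wheel to three bars

### The arm

A 7-joint arm with a two-finger parallel gripper is mounted at the origin on the work surface. World frame = base frame: x ahead of the robot, y to its left, z up, the work surface at z = 0. Lengths are in m, angles in degrees, forces in N, time in s.
With the tool pointing down it reaches from about 0.425 to 0.875 m from the base axis. Payload 9.9 kg.
Tool frame: the origin (TCP) lies midway between the tips of the shut fingers; the grasp point (between the pads) lies 19 mm behind it; z points along the fingers, y is the direction in which the jaws open and shut (so a half turn about z gives the same grasp; the last joint's range is limited). The gripper opens to 85 mm and grips with 20 to 120 N. Pads are 22 mm wide; open, the fingers measure 114 mm over their backs; the gripper's body (76 mm by 85 mm) begins 54 mm behind the grasp point. The pads swing forward as they close: fully open they stand 13 mm farther back than shut.
Start: joints at [62.177, 32.985, 1.427, 82.34, -0.859, 64.687, -3.237], TCP at [0.264, -0.621, 0.231] pointing down, gripper open.
Joint ranges: [-157.87, 157.87], [-19.46, 123.44], [-87.15, 90], [11.01, 140.99], [-62.26, 242.26], [9.8, 113.94], [-161.44, 161.44]. Speed limits (degrees/s): [127.2, 127.2, 172.46, 172.46, 180, 180, 180].

### API

Orientations are given as a 3x3 rotation matrix whose columns are the frame's x, y, z axes.
In Python, from plant import * gives the robot as it stands.
- The arm moves only by the shell command python3 -m pendant 'ROWS' [FORCE]. ROWS is JSON, a list of rows, each a list of 7 numbers: the shift along the world's x, y, z in mm, then the turn, a rotation vector about the world's x, y, z in rad, then the opening in per cent of the stroke, from 0 (shut) to 100 (fully open). A call has 1 to 5 rows; each row shifts and turns the commanded pose from where the row before left it; what a row does not reach is not made up. A row lasts 1/8 s, in which the tool goes at most 62.5 mm and 10.7 degrees, less where a joint would pass 70% of its speed; a pose out of reach is approached as far as the arm can. A call with a gripper value outside its range is refused whole. The fingers move at their own pace and stop on an object; FORCE is the grip in N (left out, the last holds). Time passes only in rows, so rows that do not move let the fingers close. It gives the time, the measured TCP pose, the force and the opening at its end, in the units of the state.
- read_state(): the state, without advancing time (a new reading comes with each control period).
- get_image(name): name is "scene" or "side" or "wrist"; returns a dict with "frame" (420x560x3 uint8, red, green, blue), "range_z" (420x560 float32, m along the optical axis (not along the pixel's ray), 0 where there is no reading), "camera_matrix" (3x3 intrinsics, pixels), "dist_coeffs" ([k1, k2, p1, p2, k3] as OpenCV has them; the pictures are not rectified), "rvec" (rotation vector, rad) and "tvec" (3), from world to camera coordinates, as OpenCV has them. Camera axes: x right, y down, z forward; pixel columns grow to the right and rows downward; lengths in m; the calibration is good to about 2 mm. A picture is of the moment at which its call begins.
- finish_job(): hands the job in, once; it reports no verdict.
The state is a dict: "clock": time; "joint_positions": joint angles; "joint_velocities": joint speeds; "effort": joint torques, N m; "tcp_pos": TCP position; "tool_rot": TCP orientation; "ft_force": force on the tool from outside, world axes, zero at the start; "wrist_torque": the same for the moment, N m; "opening": finger opening in m.
Only numpy, scipy, OpenCV 4.12 (cv2) and the standard library are available. Lean on these libraries where they do the work, as an engineer would, in place of code of your own. Each camera call takes 0.05 s, during which the arm holds its last target.

### The job

Switch on the twin hot plate at its rocker switch, and with a fingertip roll the thermostat wheel of the plate that the coffee pot stands on until its three bars click in at the pointer. Leave the other plate's wheel at its setting, and do not pick up or push about the pot, the jug or anything else on the counter.

Things in the scene. Friction and masses are not known exactly. Their poses are not given: they have to be found in the camera images.
- warmer: twin hot plate, a heavy fixed steel box 420 mm wide (its y) by 250 deep (its x), top and control panel 70 mm above the counter. Origin: centre of its underside; x points from the control panel (strip along the front edge, nearer the robot) to the two plates, z up. Control line 87 mm in front of the origin: a thermostat wheel before each plate, 105 mm to either side, rocker switch in the middle
- left_wheel (a joint): thermostat wheel before the left plate (warmer's +y). Rad: 0.00 one bar at the pointer, 0.52 two, 1.05 three, 1.57 four, 2.09 five; stops just beyond both ends. Grows when the wheel's top is stroked to the warmer's -y (right, as seen from the robot), shrinks when stroked to +y. Clicks into a detent at each setting; let go between two, it snaps to the nearer
- right_wheel (a joint): thermostat wheel before the right plate (-y): same size, marks, values and sense. Either wheel turns with 1 to 2 N at its rim: a fingertip laid on its top with 5 to 15 N carries it along by friction, 18 mm of level stroke per click
- left_wheel_top (a point): fixed point at the very top of the left wheel's rim, mid-width, 82 mm above the counter; axes as the warmer's. Black edge wheel, radius 34 mm, 22 mm wide, on a level axle along the warmer's x, axle 34 mm below this point. Only its top arc shows, 12 mm above the panel and 8 mm above the grey frame round its slot (frame 37 mm in x by 60 in y)
- right_wheel_top (a point): the same point at the top of the right wheel
- left_three_bars (a point): centre of the three-bar mark on the left wheel's rim; turns with the wheel, uppermost at the setting three. The rim's half towards the plates is knurled; the front half is smooth with white marks of one, two, three, four and five bars, 30 degrees (18 mm) apart. The mark at the white pointer on the frame's front side is the setting
- right_three_bars (a point): centre of the three-bar mark on the right wheel's rim
- switch (a joint): on/off rocker of the whole warmer, grey, V-shaped, 38 mm long along the warmer's x, 24 wide, pivot line 75 mm above the counter. 0 rad: off, the front half (towards the panel's front edge, with a white line) stands up, its end 6.5 mm above the pivot; 0.35: on, front half pressed level, 5 mm above the panel. Snaps over and stays; takes 2 to 5 N
- switch_on_end (a point): fixed point in the middle of the switch's front half as it lies when pressed level (on): 12 mm in front of the pivot, 75 mm above the counter; axes as the warmer's
- left_plate (a point): centre of the left plate's top face, 74 mm above the counter
- right_plate (a point): centre of the right plate's top face
- coffee_pot: steel coffee pot with a black lid and black side handle, on one of the two plates; 134 mm across, 163 mm high, handle reaches 105 mm out on its +y side. Origin: centre of its underside
- milk_jug: open steel milk jug with one handle on the other plate; 84 mm across, 95 mm high. Origin: centre of its underside
- cup_a: white cup upside down in front of the warmer; 82 mm across, 64 mm high. Origin: centre of its underside, as for all the following
- cup_b: white cup upside down beside the warmer on the right, same size
- glass_a: tumbler upside down beside the warmer on the left; 78 mm across, 88 mm high
- glass_b: tumbler upside down beside the warmer on the right, same size
- sugar_bowl: lidded white sugar bowl beside the warmer on the left; 90 mm across, 80 mm high
- teaspoon: steel teaspoon, 140 mm long, lying in front of the warmer
Mind the look-alikes: they are no part of the job. Leave any green or turquoise look-alike of the coffee_pot alone.

How it is judged:
By the outcome, as a careful person would: the job done as asked, in the order asked, and still so for the second after the job is handed in, with the robot touching nothing.
It also fails if it takes over 45 s, if anything falls off the work surface, if the arm or the gripper's body presses on something with over 40 N, if the wrist force passes 120 N, or if a joint passes its speed limit or range.

## Working session

There is one attempt and no reset: what is moved stays moved. The work goes in short steps, Python scripts to look and compute and a shell command to move; the robot and the scene stay as the last step left them, time stands still between calls to the robot, and variables do not carry over. Pictures are saved under pics/ and viewed, and the job is handed in when it is done.

```bash
mkdir -p pics; ls; cat > h.py <<'E'
from plant import *
import numpy as np, cv2
def snap(n,tag):
    d=get_image(n); np.savez(f'{tag}.npz',**d)
    cv2.imwrite(f'pics/{tag}.png',cv2.cvtColor(d['frame'],cv2.COLOR_RGB2BGR)); return d
def load(tag): return dict(np.load(f'{tag}.npz'))
def px2w(d,u,v,z=None):
    K=d['camera_matrix'];R=cv2.Rodrigues(d['rvec'])[0];t=d['tvec'].reshape(3)
    p=cv2.undistortPoints(np.array([[[u,v]]],float),K,d['dist_coeffs'])[0,0]
    ray=np.array([p[0],p[1],1.])
    if z is None: s=float(d['range_z'][int(round(v)),int(round(u))])
    else:
        c=-R.T@t; s=(z-c[2])/(R.T@ray)[2]
    return R.T@(ray*s-t)
def w2px(d,P): return cv2.projectPoints(np.array(P,float).reshape(-1,3),d['rvec'],d['tvec'],d['camera_matrix'],d['dist_coeffs'])[0].reshape(-1,2)
def crop(d,u0,v0,u1,v1,k,name):
    im=cv2.cvtColor(d['frame'][v0:v1,u0:u1],cv2.COLOR_RGB2BGR)
    cv2.imwrite(f'pics/{name}.png',cv2.resize(im,None,fx=k,fy=k,interpolation=cv2.INTER_CUBIC))
E
python3 - <<'E'
from h import *
for n in ('scene','side','wrist'): snap(n,n+'0')
s=read_state(); print(s['clock'],s['tcp_pos'],s['tool_rot'],s['opening'],s['ft_force'])
E
```

```text
pics
0.15 [ 0.26383212 -0.62091116  0.23062722] [[ 9.20345462e-01  3.91105960e-01 -5.98629791e-04]
 [ 3.91106407e-01 -9.20344724e-01  1.16907558e-03]
 [-9.37133408e-05 -1.31008136e-03 -9.99999137e-01]] 0.0854155174462467 [0.62332112 0.62523367 0.36789613]
```

View pics/scene0.png

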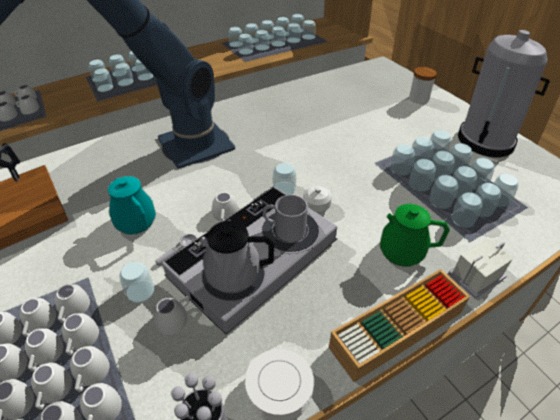

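View pics/side0.png

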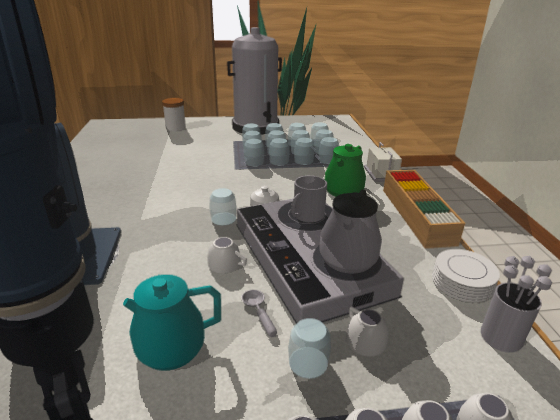

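View pics/wrist0.png

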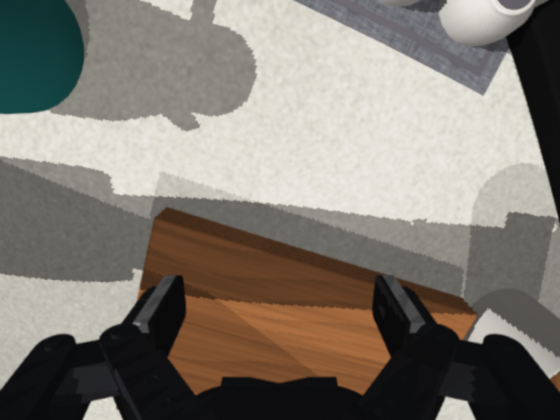

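The scene view shows the steel coffee pot at (230,255) and the milk jug at (290,215) on the warmer. The look-alikes are a teal pot at (130,207) and a green pot at (405,235), both standing off the plates. The side view shows the control panel with two wheels at about (262,224) and (296,270), and the rocker at about (278,245).

```bash
python3 - <<'E'
from h import *
d=load('side0'); crop(d,225,190,405,325,4.4,'side0c')
d=load('scene0'); crop(d,150,170,350,320,4,'scene0c')
E
```

```text
(no output)
```

View pics/side0c.png

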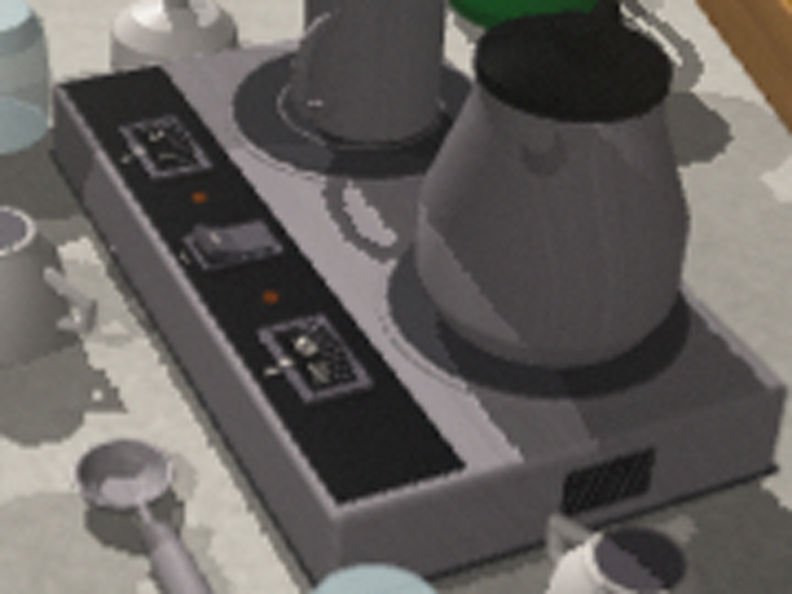

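View pics/scene0c.png

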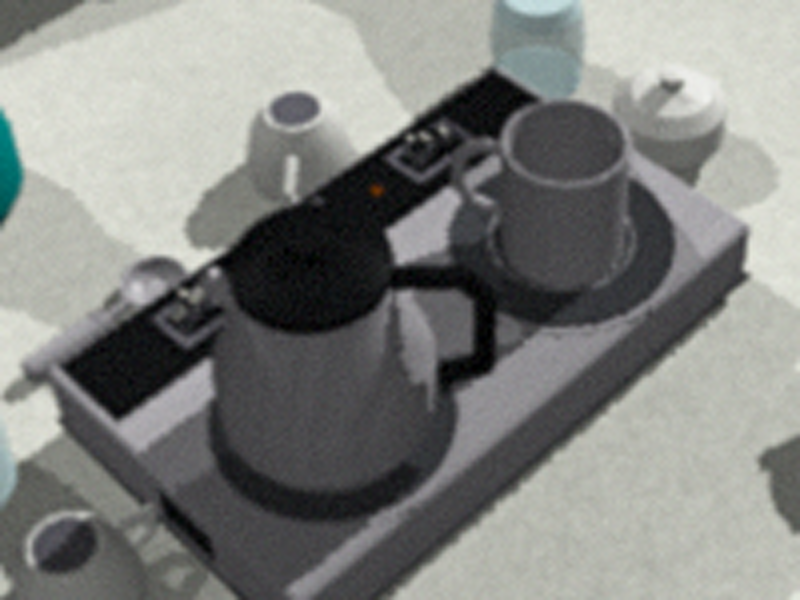

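```bash
cat > fit.py <<'E'
from h import *
from scipy.optimize import least_squares
S=load('side0');C=load('scene0')
L=[(-.125,.21,.07),(-.125,-.21,.07),(.125,-.21,.07)]
so=[(238.2,209.3),(301.8,307.),(403.4,277.5)]
# frames centres etc
cl=[(-.125,.21,.07),(-.125,-.21,.07),(.125,.21,.07)]
co=[(273.7,187.5),(163,263),(337,228)]
def W(p,P):
    c,s=np.cos(p[2]),np.sin(p[2]); P=np.array(P); return np.c_[p[0]+c*P[:,0]-s*P[:,1],p[1]+s*P[:,0]+c*P[:,1],P[:,2]]
if __name__=='__main__':
    for o in so: print('s',px2w(S,*o,z=.07).round(4))
    for o in co: print('c',px2w(C,*o,z=.07).round(4))
    f=lambda p:np.r_[(w2px(S,W(p,L))-so).ravel(),(w2px(C,W(p,cl))-co).ravel()]
    r=least_squares(f,[.65,0,0],loss='soft_l1'); print(r.x,np.degrees(r.x[2]),r.fun.round(1))
    for n,q in dict(lw=(-.087,.105,.082),rw=(-.087,-.105,.082),sw=(-.087-.012,0,.075),piv=(-.087,0,.075)).items():
        w=W(r.x,[q]);print(n,w.round(4),(w2px(S,w)[0]-[225,190])*4.4,(w2px(C,w)[0]-[150,170])*4)
    np.save('pose.npy',r.x)
E
python3 fit.py
```

```text
s [0.4431 0.0798 0.07  ]
s [ 0.5534 -0.3109  0.07  ]
s [ 0.7868 -0.2453  0.07  ]
c [0.4489 0.0859 0.07  ]
c [ 0.5592 -0.3063  0.07  ]
c [0.6845 0.1506 0.07  ]
[ 0.61824058 -0.07764716  0.26770825] 15.338553104635043 [-0.5 -2.2  0.1  0.8  3.6  0.3  0.6 -1.9 -3.3 -0.5  1.9 -1.3]
lw [[0.5066 0.0006 0.082 ]] [171.56567331 130.24615471] [431.75394732 142.58651028]
rw [[ 0.5621 -0.2019  0.082 ]] [320.24623681 339.85441349] [200.44318446 301.09438758]
sw [[ 0.5228 -0.1038  0.075 ]] [218.54093936 241.4554016 ] [310.54928737 216.708723  ]
piv [[ 0.5343 -0.1007  0.075 ]] [239.32540988 236.92008603] [321.94842697 225.44781025]
```

```bash
python3 - <<'E'
from h import *
d=load('wrist0');s=read_state()
R=cv2.Rodrigues(d['rvec'])[0];c=-R.T@d['tvec'].reshape(3);T=s['tool_rot']
print('cam in tool',T.T@(c-s['tcp_pos']),'\n',(T.T@R.T).round(3),d['camera_matrix'].round(0).tolist())
C=load('scene0');S=load('side0')
print('pot lid top', px2w(C,228,232), px2w(S,355,203)); print('teal',px2w(C,128,185),px2w(C,150,205)); print('pot side near',px2w(S,330,235))
E
```

```text
cam in tool [ 0.07906339  0.00049866 -0.14184371] 
 [[ 0.001 -0.951 -0.309]
 [ 1.     0.001  0.001]
 [-0.001 -0.309  0.951]] [[329.0, 0.0, 279.0], [0.0, 329.0, 214.0], [0.0, 0.0, 1.0]]
pot lid top [ 0.69106488 -0.16774684  0.23365001] [ 0.67833413 -0.18316242  0.22455259]
teal [ 0.3115061  -0.30840027  0.15257532] [ 0.32828938 -0.26707723  0.06875082]
pot side near [ 0.62966346 -0.19111318  0.15399309]
```

```bash
python3 -m pendant '[[0,0,50,0,0,0.177,0],[0,0,50,0,0,0.177,0],[19,31,30,0,0,0.177,0],[19,31,0,0,0,0.177,0],[19,31,0,0,0,0.177,0]]' 40
python3 -m pendant '[[19,31,0,0,0,0.177,0],[19,31,0,0,0,0.177,0],[19,31,0,0,0,0.177,0],[19,31,0,0,0,0.177,0],[19,31,0,0,0,0.177,0]]'
python3 -c "
from h import *
s=read_state();print(s['joint_positions'],s['tool_rot'].round(3))"
```

```text
clock: 0.78
tcp_pos: [0.3215, -0.5272, 0.3615]
tool_rot: [[0.275, 0.962, 0.0], [0.962, -0.275, -0.0], [-0.0, 0.0, -1.0]]
ft_force: [0.3, 0.2, 0.5]
opening: -0.0
clock: 1.4
tcp_pos: [0.4163, -0.3721, 0.3611]
tool_rot: [[-0.57, 0.822, -0.0], [0.822, 0.57, 0.0], [0.0, -0.0, -1.0]]
ft_force: [0.3, 0.7, -0.0]
opening: -0.0002
[ 55.04724534  19.06844604 -26.07211691  86.94276631   8.51676099
  75.97941541  62.90924131] [[-0.57   0.822 -0.   ]
 [ 0.822  0.57   0.   ]
 [ 0.    -0.    -1.   ]]
```

```bash
python3 -m pendant '[[19,37,0,0,0,0.177,0],[19,37,0,0,0,0.177,0],[19,37,0,0,0,0.177,0],[19,37,0,0,0,0.177,0],[19,37,0,0,0,0.177,0]]'
python3 -m pendant '[[19,37,-30,0,0,0.177,0],[0,0,-30,0,0,0.165,0],[0,0,-31,0,0,0,0],[0,0,0,0,0,0,0]]'
python3 -c "
from h import *
s=read_state();print(s['joint_positions'],s['tool_rot'].round(3))
d=snap('wrist','w1')
p=np.load('pose.npy')
from fit import W
for q in [(-.087,.105,.082),(-.087,-.105,.082),(-.087,0,.075)]: print(w2px(d,W(p,[q])))
"
```

```text
clock: 2.02
tcp_pos: [0.5113, -0.1871, 0.3612]
tool_rot: [[-0.997, 0.079, -0.0], [0.079, 0.997, -0.0], [0.0, -0.0, -1.0]]
ft_force: [0.3, -1.2, 0.7]
opening: -0.0003
clock: 2.52
tcp_pos: [0.5286, -0.1514, 0.2684]
tool_rot: [[-0.967, -0.254, -0.004], [-0.254, 0.967, 0.001], [0.004, 0.002, -1.0]]
ft_force: [-0.2, 0.0, 0.7]
opening: 0.0003
[ 41.07481438  24.93909083 -44.38912483  97.01619397  18.76758337
  66.03977419  96.27946593] [[-0.967 -0.254 -0.004]
 [-0.254  0.967  0.001]
 [ 0.004  0.002 -1.   ]]
[[423.87958943 205.97147531]]
[[224.21507726 207.7448357 ]]
[[323.99369564 204.94011852]]
```

View pics/w1.png

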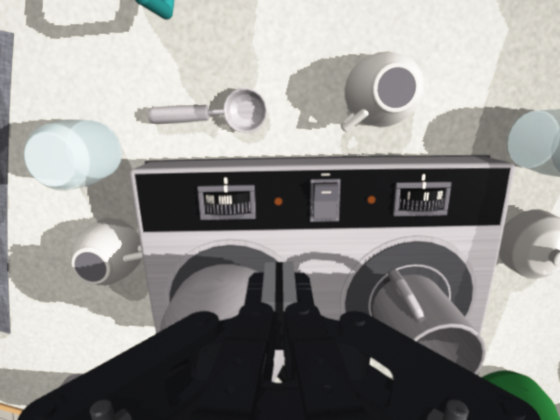

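The wrist view shows the panel square on, with the robot side up and -y to the left. The right wheel's frame is at (227,202), the rocker at (324,200) and the left wheel at (422,199).

```bash
python3 -c "
from h import *
d=load('w1'); crop(d,185,165,355,235,4.7,'w1a'); crop(d,370,160,520,235,5,'w1b'); crop(d,120,145,280,245,5,'w1c')"
```

```text
(no output)
```

View pics/w1a.png

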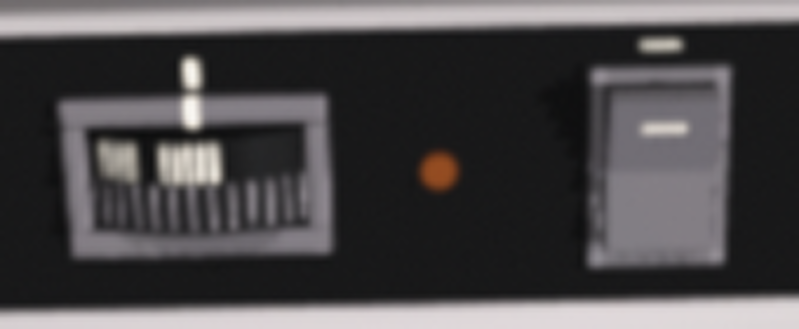

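View pics/w1b.png

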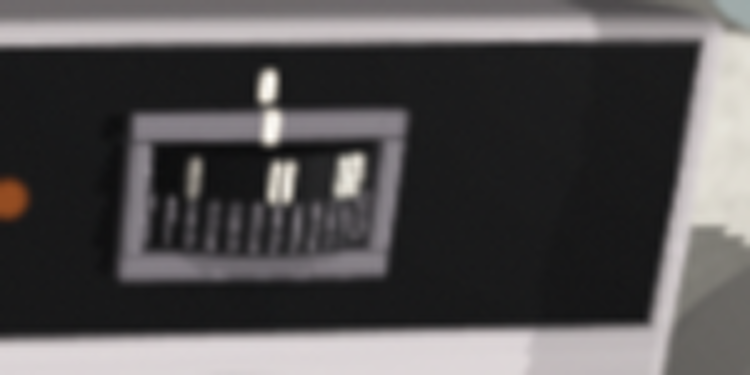

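View pics/w1c.png

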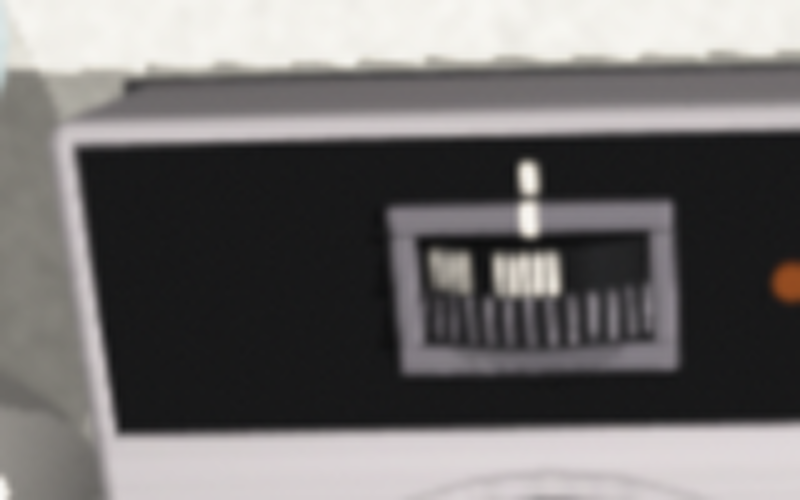

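```bash
python3 -c "
from h import *
d=load('w1')
r=px2w(d,227,202.4,.074);l=px2w(d,422.2,199,.074);m=px2w(d,325,200.5,.072)
print(r,l,m,(l+r)/2,np.linalg.norm(l-r)); e=(l-r)/np.linalg.norm(l-r);th=np.degrees(np.arctan2(-e[0],e[1]));print(e,th)
# corners of panel / box
for c in [(60+0,130)]: print(px2w(d,120+c[0]/5,145+c[1]/5,.07))
print(px2w(d,370+705/5,160+22/5,.07))
print([px2w(d,*q).round(4) for q in [(227,199),(205,190),(250,190),(324,192),(324,208),(422,197)]])
s=read_state();print(s['tcp_pos'],s['ft_force'])
"
```

```text
[ 0.55820685 -0.20099921  0.074     ] [5.01081301e-01 1.45046160e-05 7.40000000e-02] [ 0.53007434 -0.10043676  0.072     ] [ 0.52964407 -0.10049235  0.074     ] 0.208973306196706
[-2.73362881e-01  9.61910981e-01 -1.32818761e-16] 15.864476272121898
[ 0.55135955 -0.30648109  0.07      ]
[0.43989607 0.08334304 0.07      ]
[array([ 0.5519, -0.201 ,  0.0827]), array([ 0.5512, -0.2265,  0.0729]), array([ 0.539 , -0.1804,  0.0734]), array([ 0.52  , -0.1057,  0.0792]), array([ 0.5376, -0.0997,  0.0751]), array([ 0.4982, -0.0041,  0.08  ])]
[ 0.52960241 -0.151351    0.27007653] [-0.02588027  0.31030968 -0.66696669]
```

```bash
python3 -m pendant '[[-6,23.5,-40,0,0,0,0],[-6,23.5,-50,0,0,0,0],[0,0,-50,0,0,0,0],[0,0,-40,0,0,0,0],[0,0,0,0,0,0,0]]'
python3 -c "
from h import *
s=read_state();print(s['tcp_pos'],s['ft_force'])
d=snap('wrist','w2')
d=snap('side','s2'); crop(d,225,160,405,295,4.4,'s2c')"
```

```text
clock: 3.2
tcp_pos: [0.5175, -0.1044, 0.0895]
tool_rot: [[-0.967, -0.254, -0.003], [-0.254, 0.967, 0.0], [0.003, 0.001, -1.0]]
ft_force: [-0.4, 0.1, 0.6]
opening: 0.0
[ 0.51745943 -0.10435854  0.08954729] [-0.39609992  0.1046524   0.5813906 ]
```

View pics/w2.png

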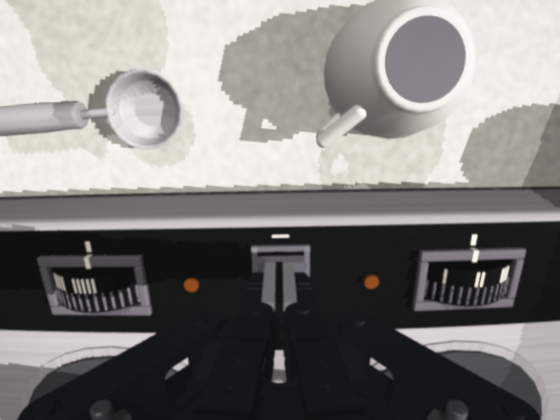

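View pics/s2c.png

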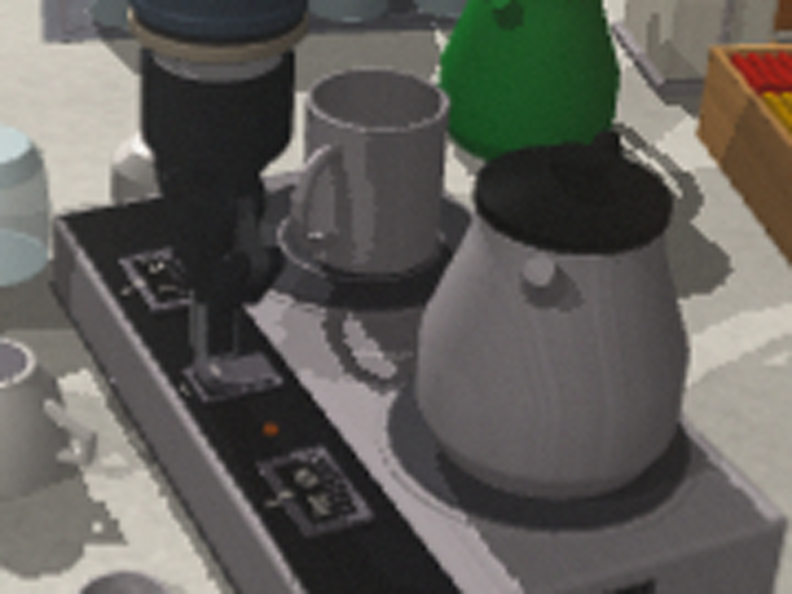

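The fingertips at (280,270) in the wrist view stand over the rocker's front half, and the clearances are good, so I press now.

```bash
python3 -m pendant '[[0,0,-5,0,0,0,0],[0,0,-4,0,0,0,0]]'
python3 -m pendant '[[0,0,-3,0,0,0,0],[0,0,-2,0,0,0,0]]'
```

```text
clock: 3.55
tcp_pos: [0.5187, -0.1046, 0.0823]
tool_rot: [[-0.967, -0.254, 0.002], [-0.254, 0.967, -0.001], [-0.002, -0.001, -1.0]]
ft_force: [0.2, 0.6, -0.1]
opening: 0.0002
clock: 3.8
tcp_pos: [0.518, -0.1043, 0.0763]
tool_rot: [[-0.967, -0.254, 0.0], [-0.254, 0.967, -0.0], [-0.0, -0.0, -1.0]]
ft_force: [-0.4, -0.2, 0.7]
opening: 0.0
```

```bash
python3 -m pendant '[[0,0,-1,0,0,0,0],[0,0,0,0,0,0,0]]'; python3 -m pendant '[[0,0,-1,0,0,0,0],[0,0,0,0,0,0,0]]'
```

```text
clock: 4.05
tcp_pos: [0.518, -0.1041, 0.0752]
tool_rot: [[-0.967, -0.254, -0.0], [-0.254, 0.967, 0.0], [0.0, 0.0, -1.0]]
ft_force: [0.0, -0.1, 0.3]
opening: 0.0002
clock: 4.3
tcp_pos: [0.5181, -0.1042, 0.075]
tool_rot: [[-0.967, -0.254, 0.001], [-0.254, 0.967, -0.001], [-0.0, -0.001, -1.0]]
ft_force: [-3.7, 1.1, 11.2]
opening: 0.0001
```

```bash
python3 -m pendant '[[0,0,25,0,0,0,0],[0,-10,25,0,0,0,0],[14,-32,0,0,0,0.01,0],[14,-32,0,0,0,0.01,0],[14.7,-32.5,0,0,0,0,0]]'
python3 -c "
from h import *
s=read_state();print(s['tcp_pos'],s['ft_force'])
d=snap('wrist','w3')
d=snap('side','s3'); crop(d,225,160,405,295,4.4,'s3c')"
```

```text
clock: 4.92
tcp_pos: [0.5611, -0.2118, 0.1244]
tool_rot: [[-0.962, -0.274, 0.0], [-0.274, 0.962, -0.0], [-0.0, -0.0, -1.0]]
ft_force: [-0.8, 0.5, -0.2]
opening: 0.0001
[ 0.56105363 -0.21177264  0.1243909 ] [-0.81809045  0.463258   -0.24813248]
```

View pics/w3.png

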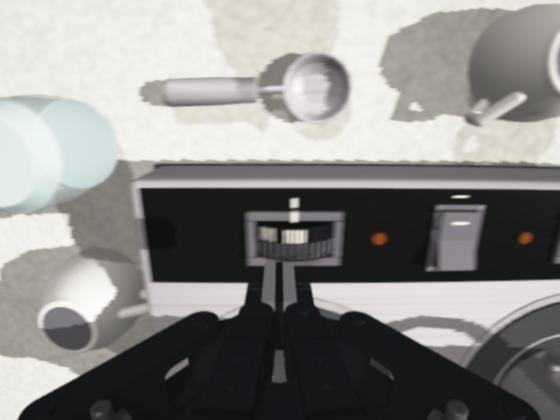

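View pics/s3c.png

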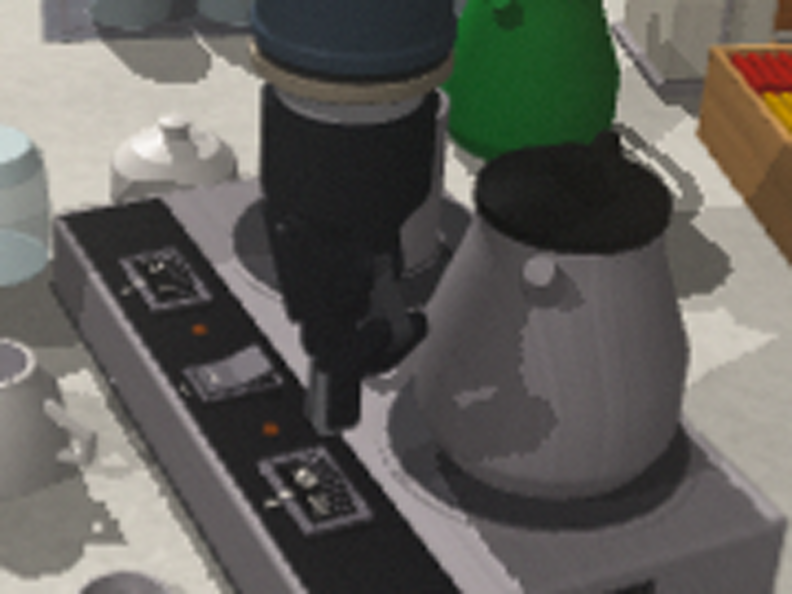

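```bash
python3 -c "
from h import *
d=load('w3')
print(px2w(d,294.5,239.5,.074))
crop(d,230,190,500,290,2.9,'w3c')
th=np.radians(15.7);o=np.array([.558,-.201,0])
ex=np.array([np.cos(th),np.sin(th),0]);ey=np.array([-np.sin(th),np.cos(th),0])
for n in ('side0','scene0'):
  d=load(n)
  P=np.array([px2w(d,u,v) for u in range(150,405,1) for v in range(180,320,1) if d['range_z'][v,u]>0])
  q=np.c_[(P-o)@ex,(P-o)@ey,P[:,2]]
  m=(q[:,0]>.03)&(q[:,0]<.22)&(abs(q[:,1])<.09)&(q[:,2]>.09)&(q[:,2]<.26)
  q=q[m]
  for z in np.arange(.1,.25,.02):
    k=abs(q[:,2]-z)<.01
    if k.sum()>5: print(n,round(z,2),k.sum(),np.percentile(q[k],[1,99],axis=0)[:,:2].round(3).tolist())
"
```

```text
[ 0.55853644 -0.20289676  0.074     ]
side0 0.1 406 [[0.062, -0.07], [0.17, 0.014]]
side0 0.12 466 [[0.062, -0.07], [0.17, 0.021]]
side0 0.14 613 [[0.063, -0.07], [0.178, 0.027]]
side0 0.16 597 [[0.069, -0.063], [0.174, 0.026]]
side0 0.18 486 [[0.076, -0.055], [0.168, 0.023]]
side0 0.2 417 [[0.081, -0.051], [0.189, 0.055]]
side0 0.22 793 [[0.082, -0.049], [0.17, 0.037]]
side0 0.24 80 [[0.117, -0.016], [0.138, 0.008]]
scene0 0.1 231 [[0.11, -0.068], [0.196, 0.034]]
scene0 0.12 351 [[0.109, -0.068], [0.202, 0.063]]
scene0 0.14 495 [[0.089, -0.068], [0.203, 0.068]]
scene0 0.16 510 [[0.092, -0.062], [0.204, 0.065]]
scene0 0.18 447 [[0.099, -0.055], [0.205, 0.068]]
scene0 0.2 449 [[0.084, -0.049], [0.201, 0.066]]
scene0 0.22 994 [[0.087, -0.048], [0.175, 0.041]]
scene0 0.24 84 [[0.117, -0.014], [0.141, 0.009]]
```

View pics/w3c.png

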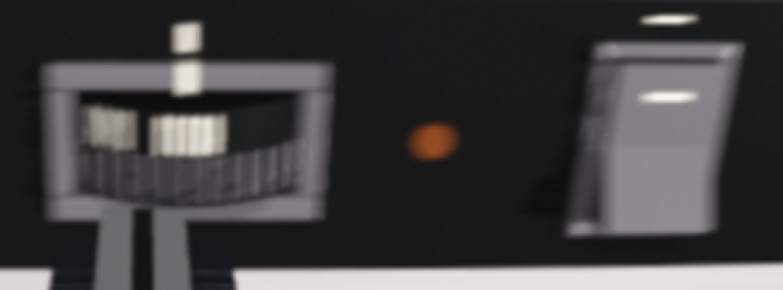

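```bash
python3 -m pendant '[[0,0,-20,0,0,0,0],[0,0,-17,0,0,0,0],[0,0,-3,0,0,0,0],[0,0,0,0,0,0,0]]'; python3 -m pendant '[[0,0,-1.5,0,0,0,0],[0,0,0,0,0,0,0]]'
```

```text
clock: 5.52
tcp_pos: [0.5607, -0.2103, 0.0843]
tool_rot: [[-0.962, -0.274, -0.0], [-0.274, 0.962, 0.0], [0.0, 0.0, -1.0]]
ft_force: [0.0, -0.3, 0.7]
opening: -0.0001
clock: 5.78
tcp_pos: [0.5609, -0.2108, 0.0832]
tool_rot: [[-0.962, -0.274, 0.001], [-0.274, 0.962, -0.0], [-0.0, -0.0, -1.0]]
ft_force: [0.5, -0.3, 0.2]
opening: 0.0
```

```bash
python3 -m pendant '[[0,0,-1,0,0,0,0],[0,0,0,0,0,0,0]]'; python3 -m pendant '[[0,0,-0.7,0,0,0,0],[0,0,0,0,0,0,0]]'
```

```text
clock: 6.02
tcp_pos: [0.5608, -0.2108, 0.0819]
tool_rot: [[-0.962, -0.274, 0.0], [-0.274, 0.962, -0.0], [-0.0, -0.0, -1.0]]
ft_force: [0.2, 0.1, 0.7]
opening: 0.0001
clock: 6.28
tcp_pos: [0.561, -0.2111, 0.0817]
tool_rot: [[-0.962, -0.273, 0.001], [-0.273, 0.962, -0.001], [-0.001, -0.001, -1.0]]
ft_force: [-0.7, -1.0, 6.0]
opening: -0.0004
```

```bash
python3 -m pendant '[[0,0,-0.3,0,0,0,0],[-1.4,4.8,0,0,0,0,0],[-1.4,4.8,0,0,0,0,0]]'; python3 -m pendant '[[-1.4,4.8,0,0,0,0,0],[-1.3,4.6,0,0,0,0,0],[0,0,0,0,0,0,0]]'
python3 -c "
from h import *
s=read_state();print(s['ft_force'])
d=snap('wrist','w4');crop(d,180,170,400,320,3.6,'w4c')"
```

```text
clock: 6.65
tcp_pos: [0.5584, -0.202, 0.082]
tool_rot: [[-0.962, -0.273, 0.002], [-0.273, 0.962, -0.002], [-0.001, -0.002, -1.0]]
ft_force: [-2.5, -2.3, 12.2]
opening: 0.0002
clock: 7.02
tcp_pos: [0.5555, -0.1915, 0.0816]
tool_rot: [[-0.962, -0.274, 0.001], [-0.274, 0.962, -0.001], [-0.001, -0.001, -1.0]]
ft_force: [-2.2, -0.2, 9.3]
opening: -0.0001
[-2.20405329 -0.1515271   9.28674056]
```

View pics/w4c.png

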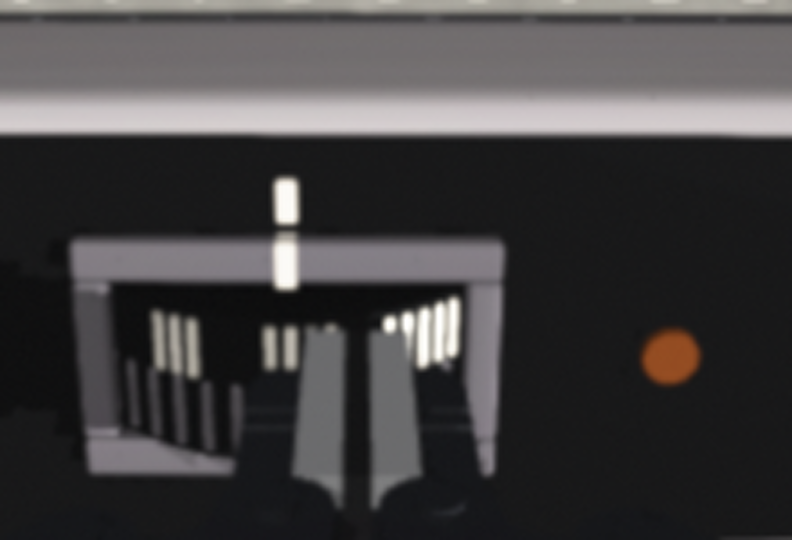

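The four-bar mark is now at the pointer, the five-bar mark is to the right and the three-bar mark to the left. I lift, go back and stroke one more click.

```bash
python3 -m pendant '[[0,0,8,0,0,0,0],[2.7,-9.6,0,0,0,0,0],[2.7,-9.6,0,0,0,0,0],[0,0,-6,0,0,0,0],[0,0,-2,0,0,0,0]]'
python3 -m pendant '[[0,0,0,0,0,0,0],[-1.4,4.8,0,0,0,0,0],[-1.4,4.8,0,0,0,0,0]]'; python3 -m pendant '[[-1.4,4.8,0,0,0,0,0],[-1.2,4.2,0,0,0,0,0],[0,0,0,0,0,0,0]]'
python3 -c "
from h import *
s=read_state();print(s['ft_force'])
d=snap('wrist','w5');crop(d,180,170,400,320,3.6,'w5c')"
```

```text
clock: 7.7
tcp_pos: [0.5608, -0.212, 0.0811]
tool_rot: [[-0.962, -0.273, 0.0], [-0.273, 0.962, -0.001], [-0.0, -0.001, -1.0]]
ft_force: [-4.9, -5.8, 20.4]
opening: -0.0001
clock: 8.07
tcp_pos: [0.5579, -0.2022, 0.0819]
tool_rot: [[-0.962, -0.273, 0.001], [-0.273, 0.962, -0.002], [-0.0, -0.002, -1.0]]
ft_force: [-4.7, -1.4, 17.7]
opening: -0.0002
clock: 8.45
tcp_pos: [0.5551, -0.1919, 0.0815]
tool_rot: [[-0.962, -0.274, 0.0], [-0.274, 0.962, -0.001], [0.0, -0.001, -1.0]]
ft_force: [-4.8, -0.3, 15.2]
opening: -0.0001
[-4.76517541 -0.2661072  15.24368593]
```

View pics/w5c.png

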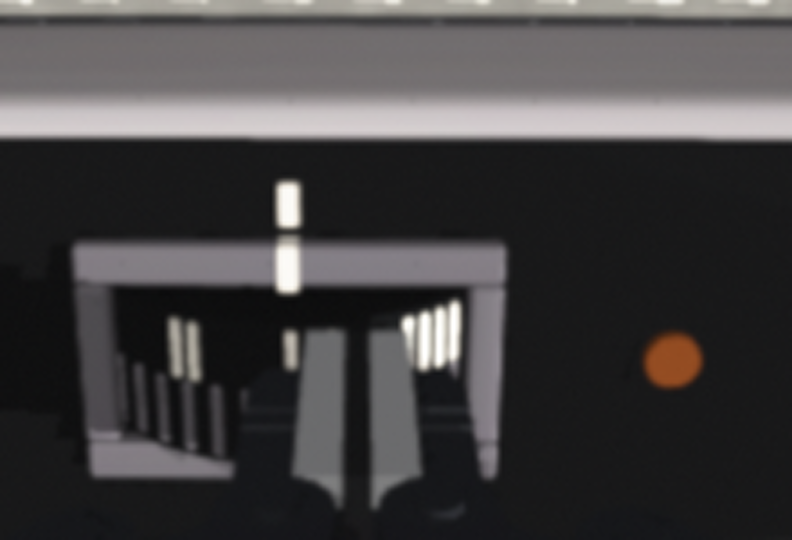

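Three bars are at the pointer, two to the left and four to the right, slightly past centre. I lift straight off and check.

```bash
python3 -m pendant '[[0,0,3,0,0,0,0],[0,0,20,0,0,0,0],[-15,10,40,0,0,0,0],[-15,10,50,0,0,0,0],[0,0,50,0,0,0,0]]'; python3 -m pendant '[[0,0,20,0,0,0,0],[0,0,0,0,0,0,0],[0,0,0,0,0,0,0]]'
python3 -c "
from h import *
s=read_state();print(s['ft_force'])
d=snap('wrist','w6');snap('side','s6')
a=d['frame'][140:260,150:500]
cv2.imwrite('pics/w6c.png',cv2.resize(cv2.cvtColor(a,cv2.COLOR_RGB2BGR),None,fx=2.28,fy=2.28,interpolation=cv2.INTER_CUBIC))"
```

```text
clock: 9.12
tcp_pos: [0.5239, -0.1712, 0.2448]
tool_rot: [[-0.961, -0.275, -0.002], [-0.275, 0.961, 0.0], [0.001, 0.001, -1.0]]
ft_force: [2.2, -1.3, 0.7]
opening: -0.0
clock: 9.5
tcp_pos: [0.5245, -0.1724, 0.2624]
tool_rot: [[-0.962, -0.274, -0.002], [-0.274, 0.962, 0.0], [0.002, 0.001, -1.0]]
ft_force: [0.6, 0.5, -0.1]
opening: -0.0002
[ 0.55369802  0.46247521 -0.1222383 ]
```

View pics/w6c.png

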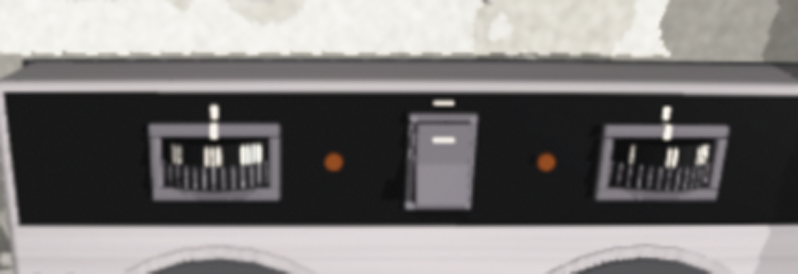

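View pics/s6.png

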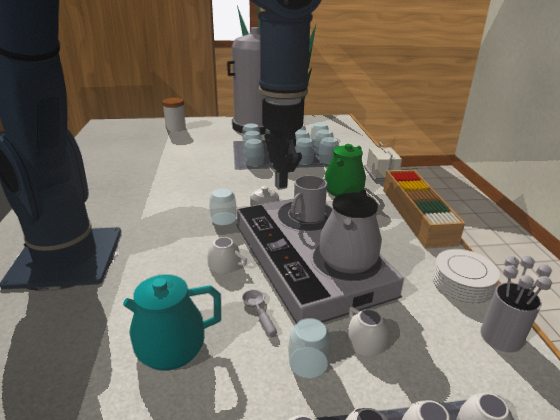

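```bash
python3 -c "
from h import *
d=load('w6');crop(d,160,150,330,250,4.7,'w6d')"
```

```text
(no output)
```

View pics/w6d.png

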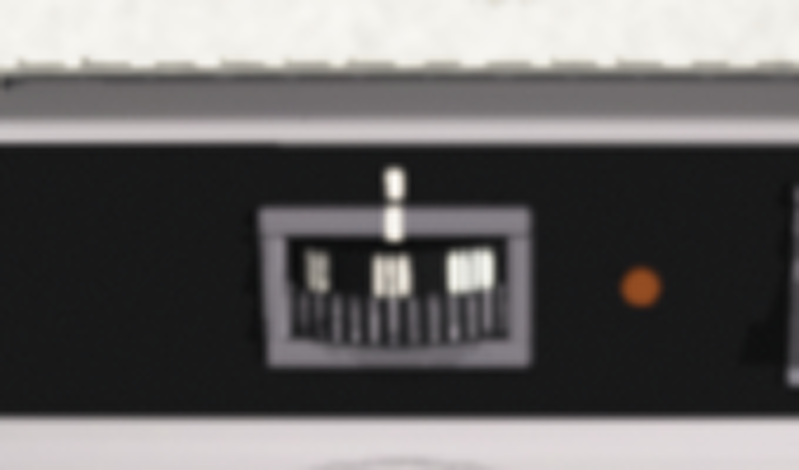

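```bash
python3 -c "
from h import *
a=load('side0');b=load('s6')
im=np.hstack([x['frame'][215:265,250:310] for x in (a,b)])
cv2.imwrite('pics/sw.png',cv2.resize(im[:,:,::-1],None,fx=6.5,fy=6.5,interpolation=cv2.INTER_CUBIC))"
```

```text
(no output)
```

View pics/sw.png

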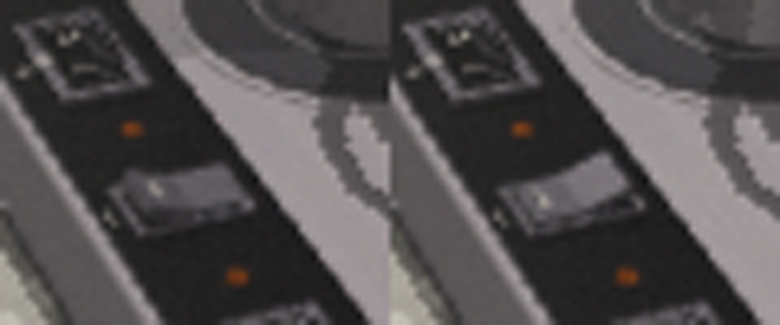

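The rocker at (570,190) in the right half now has its front half level and its rear half raised, so it is on.

```bash
python3 -c "
from plant import *
print(finish_job())"
```

```text
the job is handed in; nothing more can be done
None
```

The job is done and handed in at about 9.7 s on the robot's clock.

- **Switch:** I pressed the rocker on first. It bottomed at 11 N, and the last side view shows its front half level and its rear half raised.
- **Wheel:** The coffee pot stands on the right plate. I rolled the right wheel from five bars to three in two one-click strokes. The last wrist view shows three bars centred at the pointer, with two and four either side. The second stroke pressed with up to about 20 N, above the 5 to 15 N stated for the wheel.
- **Rest of the scene:** The left wheel still shows two bars. The pot, jug, cups, glasses, bowl and spoon look unmoved in the side view. The arm stands clear, with force readings near zero.
- **Disagreement between cameras:** The first scene and side fixes of the warmer differed by about 5 to 8 mm. I worked from the closer wrist views instead, and where the tip met the switch and the wheel agreed with them.

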